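# Stack washed gelato-pump parts on their shafts

## Robot

A 6-joint arm with a two-finger parallel gripper is mounted at the origin on the work surface. World frame = base frame: x ahead of the robot, y to its left, z up, the work surface at z = 0. Lengths are in m, angles in rad, forces in N, time in s.
With the tool pointing down it reaches from about 0.4 to 0.825 m from the base axis. Payload 7 kg.
Tool frame: the origin (TCP) lies midway between the tips of the shut fingers; the grasp point (between the pads) lies 19 mm behind it; z points along the fingers, y is the line along which they close (so a half turn about z gives the same grasp; the last joint's range is limited). The gripper opens to 88 mm and grips with 3 to 60 N. Pads are 19 mm wide; open, the fingers measure 130 mm over their backs; the gripper's body (78 mm by 193 mm) begins 47 mm behind the grasp point.
Start: joints at [-0.819, 0.359, 0.012, 0, -1.224, -0.288], TCP at [0.302, -0.604, 0.227] pointing down, gripper open.
Joint ranges: [-3.07, 3.07], [-1.43, 2.12], [-1.02, 1.25], [-3.03, 1.67], [-3.05, -0], [-3.03, 3.03]. Speed limits (rad/s): [2.39, 2.39, 3.01, 3.14, 3.14, 3.14].

## Interface

Orientations are given as [roll, pitch, yaw] about the fixed x, y, z axes, in that order (R = Rz(yaw) Ry(pitch) Rx(roll)).
In Python, from station import arm, grab_frame, camera_params, spot_in gives the robot as it stands.
- The arm moves only by the shell command python3 -m jog 'ROWS' [FORCE]. ROWS is JSON, a list that holds one entry, the list of rows, each a list of 7 numbers: the shift along the tool's x, y, z in mm, then the turn, a rotation vector about the tool's x, y, z in rad, then the finger opening in mm, from 0 to 87.6. In form: [[[x, y, z, wx, wy, wz, fingers], ...]]. A call has 1 to 20 rows; each row is the pose to reach, as a shift and turn from the pose commanded when the call began, along the tool's axes at that moment; what a row does not reach only later rows make up. A row lasts 1/8 s, in which the tool goes at most 62.5 mm and 10.7 degrees, less where a joint would pass 70% of its speed; a pose out of reach is approached as far as the arm can. A call with a gripper value outside its range is refused whole. The fingers move at their own pace and stop on an object; FORCE is the grip in N (left out, the last holds). Time passes only in rows, so rows that repeat a pose let the fingers close. It gives the time, the measured TCP pose, the force, the opening and the grip force at its end, in the units of the state.
- arm.get_state(): the state, without advancing time (a new reading comes with each control period).
- grab_frame(name): name is "scene" or "top" or "wrist"; returns (picture, depth): 480x640x3 uint8, blue, green, red; 480x640 float32, m along the optical axis (not along the pixel's ray), 0 where there is no reading.
- camera_params(name): a dict with "mtx" (3x3 intrinsics, pixels), "k1" (the pictures are not rectified: a ray, as slopes to the right and down, at radius r is drawn at 1 + k1 r^2 times it, then the intrinsics apply), "R" (3x3) and "t" (3): a world point X has camera coordinates R X + t. Camera axes: x right, y down, z forward; pixel columns grow to the right and rows downward; lengths in m; the calibration is good to about 2 mm. A picture is of the moment at which its call begins: read the wrist's pose just before it. camera_params takes no time and is no camera call; for the wrist camera it gives the pose at the moment of the call.
- arm.job_done(): hands the job in; it is judged then, once.
Trained networks look in the newest picture that a camera, given by its name, has taken for a name from the list of things; names that differ only in an ending like _2 or _b are one class to them, and where a whole thing is asked for, a point or a joint stands for the part that bears it (a point fixed in the world has none). Each returns a list of dicts, best first, with "confidence" (0 to 1); they miss things now and then, are a little off and sometimes report something else, mostly with a low value. They report only what shows in the picture. A call takes as long as a camera call. They do not tell look-alikes from the thing itself.
- spot_in(query, camera): "uv" ([column, row] in pixels, amid what is visible of it).
The state is a dict: "t": time; "q": joint angles; "qd": joint speeds; "joint_efforts": joint torques, N m; "eef_pos": TCP position; "ee_rot": TCP orientation; "force": force on the tool from outside, world axes, zero at the start; "moment": the same for the moment, N m; "width": finger opening in m; "gripper_force": force on a finger pad.
Only numpy, scipy, OpenCV 4.12 (cv2) and the standard library are available. Lean on these libraries where they do the work, as an engineer would, in place of code of your own. Each camera call takes 0.05 s, during which the arm holds its last target. There are 200 camera calls.

## Task

Put the washed pump parts back together on the two stands. On the long shaft (round base) thread the bearing flange first, hub up, then the impeller, then the dome cap on top; on the short shaft (square base) thread the spacer sleeve, then the wing cap on top. Lower each part until it is fully seated and level on what lies below it rather than dropping it, and leave the paste jar with the blue lid where it stands.

Things in the scene. Friction and masses are not known exactly. Their poses are not given: they have to be found in the camera images.
- bearing_flange: Bearing flange, white plastic: a flat round disc 64 mm across and 8 mm thick with a plain round hub 40 mm across rising from it to 28 mm above the underside; a 24 mm bore goes right through. Loose, lies upright on the worktop. Origin: centre of its underside; z is its axis, up. 
- impeller: Impeller, white plastic: a round hub 40 mm across and 28 mm tall with a 24 mm bore right through, and four straight blades in a cross at its foot (6 mm thick, 10 mm tall, reaching 34 mm from the axis, along its own x and y axes). Loose, lies upright on the worktop. Origin: centre of its underside; z is its axis, up. 
- dome_cap: Dome cap, white plastic: round, 40 mm across, 33 mm tall, straight sides up to 25 mm, closed rounded top; underneath a 24 mm wide blind hole, 18 mm deep. Loose, lies upright on the worktop. Origin: centre of its underside; z is its axis, up. 
- sleeve: Spacer sleeve, white plastic: a plain tube 48 mm across, 30 mm tall, with a 24 mm bore right through. Loose, lies upright on the worktop. Origin: centre of its underside; z is its axis, up. 
- wing_cap: Wing cap, white plastic: a round body 44 mm across and 20 mm tall with an upright flat grip bar across its top, 44 mm long (along its own x axis), 12 mm thick (along y), from 20 to 42 mm above the underside; underneath a 24 mm wide blind hole, 14 mm deep. Loose, lies upright on the worktop. Origin: centre of its underside; z is its axis, up. 
- round_stand: Assembly stand with the long shaft: a round dark steel base plate 110 mm across and 10 mm thick, fixed to the worktop, with an upright steel shaft 12 mm thick in its centre whose tapered tip is 76 mm above the worktop. Origin: centre of the underside of the base, on the shaft's axis; z up.
- square_stand: Assembly stand with the short shaft: a square dark steel base plate 100 x 100 mm and 10 mm thick, fixed to the worktop, with an upright steel shaft 12 mm thick in its centre whose tapered tip is 50 mm above the worktop. Origin: centre of the underside of the base, on the shaft's axis; z up.
- jar: Closed jar of flavouring paste with a blue lid, 64 mm across, 85 mm tall, standing loose among the parts; not to be moved. Origin: centre of its underside; z up.
There are look-alikes about, which are no part of the job. What is shaped like the bearing_flange but pink or purple is not meant.

How it is judged:
At the end, for the whole second after the job is handed in: Undersides above the stand's underside, within 4 mm: round stand: flange 10, impeller 38, dome cap 66 mm; square stand: sleeve 10, wing cap 40 mm. Each within 12 mm of its shaft's axis, upright within 0.12 rad, at rest (under 0.02 m/s) (z of bearing_flange in the frame of round_stand between 0.006 and 0.014 m and horizontal distance between each of bearing_flange, impeller, dome_cap and round_stand below 0.012 m and angle between each of bearing_flange, impeller, dome_cap, sleeve, wing_cap's own z axis and vertical below 0.12 rad and linear speed of each of bearing_flange, impeller, dome_cap, sleeve, wing_cap below 0.02 m/s and z of impeller in the frame of round_stand between 0.034 and 0.042 m and z of dome_cap in the frame of round_stand between 0.062 and 0.07 m and z of sleeve in the frame of square_stand between 0.006 and 0.014 m and horizontal distance between each of sleeve, wing_cap and square_stand below 0.012 m and z of wing_cap in the frame of square_stand between 0.036 and 0.044 m); the robot touches nothing.
It fails at once if a part is dropped onto its stand (over 0.6 m/s while it is around or just over the shaft) ((horizontal distance between bearing_flange and round_stand below 0.02 m and z of bearing_flange in the frame of round_stand below 0.09 m and linear speed of bearing_flange above 0.6 m/s) or (horizontal distance between impeller and round_stand below 0.02 m and z of impeller in the frame of round_stand below 0.09 m and linear speed of impeller above 0.6 m/s) or (horizontal distance between dome_cap and round_stand below 0.02 m and z of dome_cap in the frame of round_stand below 0.09 m and linear speed of dome_cap above 0.6 m/s) or (horizontal distance between sleeve and square_stand below 0.02 m and z of sleeve in the frame of square_stand below 0.09 m and linear speed of sleeve above 0.6 m/s) or (horizontal distance between wing_cap and square_stand below 0.02 m and z of wing_cap in the frame of square_stand below 0.09 m and linear speed of wing_cap above 0.6 m/s)).
It fails at once if the paste jar is shifted by more than 30 mm or tipped (distance of jar from where it was at the start of the episode above 0.03 m or angle between jar's own z axis and vertical above 0.3 rad).
It also fails if it takes over 128 s, if anything falls off the work surface, if the arm or the gripper's body presses on something with over 40 N, if the wrist force passes 120 N, or if a joint passes its speed limit or range.

## Working session

There is one attempt and no reset: what is moved stays moved. The work goes in short steps, Python scripts to look and compute and a shell command to move; the robot and the scene stay as the last step left them, time stands still between calls to the robot, and variables do not carry over. Pictures are saved under pics/ and viewed, at most 14 in all, crops included, and the job is handed in when it is done.

```bash
ls; mkdir -p pics
cat > h.py <<'E'
import numpy as np, cv2
from station import arm, grab_frame, camera_params, spot_in
def ray(cp,uv):
    m=cp["mtx"];m=np.array(m);d=np.array([(uv[0]-m[0,2])/m[0,0],(uv[1]-m[1,2])/m[1,1]]);s=d.copy()
    for _ in range(20): s=d/(1+cp["k1"]*(s@s))
    return np.array([s[0],s[1],1.])
def world(cp,uv,z):   # point on ray at depth z
    R=np.array(cp["R"]);return R.T@(ray(cp,uv)*z-np.array(cp["t"]))
def onplane(cp,uv,h):
    R=np.array(cp["R"]);c=-R.T@np.array(cp["t"]);d=R.T@ray(cp,uv);return c+d*(h-c[2])/d[2]
def cloud(cp,depth):
    v,u=np.mgrid[0:480,0:640];m=np.array(cp["mtx"]);
    x=(u-m[0,2])/m[0,0];y=(v-m[1,2])/m[1,1];a,b=x.copy(),y.copy()
    for _ in range(10):
        f=1+cp["k1"]*(a*a+b*b);a=x/f;b=y/f
    P=np.stack([a*depth,b*depth,depth],-1)-np.array(cp["t"])
    W=P@np.array(cp["R"]);W[depth<=0]=np.nan;return W
E
python3 - <<'E'
from h import *
s=arm.get_state();print(s['t'],s['eef_pos'],s['ee_rot'],s['width'])
for n in("top","scene"):
    cp=camera_params(n);p,d=grab_frame(n);cv2.imwrite(f"pics/{n}0.png",p);np.savez(f"{n}0.npz",p=p,d=d)
    print(n,-np.array(cp["R"]).T@np.array(cp["t"]))
    if n=="top":
        for q in["bearing_flange","impeller","dome_cap","sleeve","wing_cap","round_stand","square_stand","jar"]:
            for r in spot_in(q,n)[:4]:
                u=r["uv"];z=d[int(u[1]),int(u[0])];print(q,np.round(u),round(r["confidence"],2),np.round(world(cp,u,z),3))
E
```

```text
pics
0.0 [ 0.30170834 -0.60325075  0.22560733] [ 3.13988596e+00 -1.56303261e-04 -2.67789094e+00] 0.08772721071816748
top [ 0.39115782 -0.00587917  1.15555523]
bearing_flange [267. 319.] 0.91 [ 0.337  0.095 -0.   ]
bearing_flange [250. 264.] 0.72 [ 0.44   0.126 -0.003]
bearing_flange [196. 306.] 0.66 [0.364 0.221 0.027]
impeller [354. 186.] 0.62 [ 0.58  -0.075  0.03 ]
dome_cap [155. 186.] 0.85 [0.588 0.295 0.032]
sleeve [388. 248.] 0.56 [ 0.464 -0.133  0.03 ]
wing_cap [146. 264.] 0.72 [0.442 0.31  0.04 ]
round_stand [261. 184.] 0.94 [0.587 0.098 0.035]
square_stand [502. 248.] 0.91 [ 0.458 -0.342  0.036]
jar [461. 172.] 0.83 [ 0.592 -0.262  0.081]
scene [1.08153296 0.11763652 0.96270585]
```

View pics/top0.png

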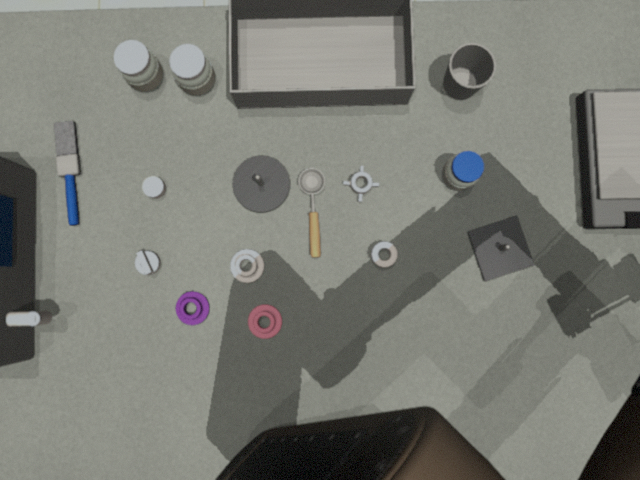

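View pics/scene0.png

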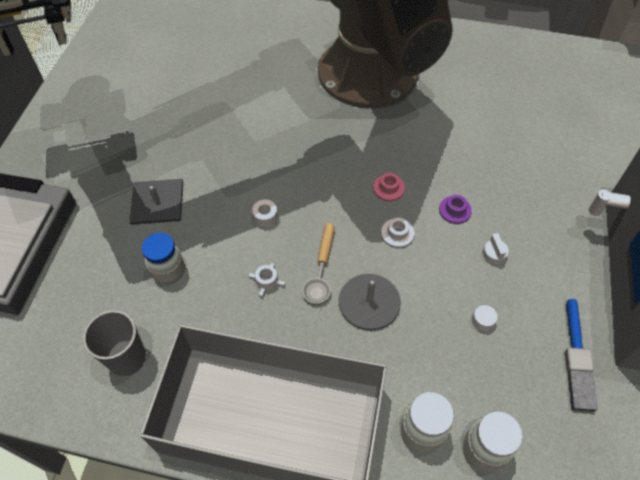

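Top view: the white flange is at (247,266). Its look-alikes are the purple one at (193,308) and the pink one at (265,321), so I take the white one. The others are: impeller (361,183), sleeve (384,254), dome cap (153,187; the white jars at (137,63) and (190,66) are bigger), wing cap (147,262), round stand (261,184), square stand (502,248), jar (465,167). A strainer lies beside the round stand at (312,180). The scene view shows the same layout.

Run:
```python
from h import *
f=np.load("top0.npz");p,d=f['p'],f['d'];cp=camera_params("top");W=cloud(cp,d)
def meas(n,uv,r,lo,hi):
    u,v=uv;S=W[v-r:v+r+1,u-r:u+r+1].reshape(-1,3);m=(S[:,2]>lo)&(S[:,2]<hi);Q=S[m]
    c,rad=cv2.minEnclosingCircle((Q[:,:2]*1000).astype(np.float32));rr=cv2.minAreaRect((Q[:,:2]*1000).astype(np.float32))
    print(n,m.sum(),'circ',np.round(c,1),round(rad,1),'mean',np.round(Q.mean(0)*1000,1),'rect',np.round(rr[0],1),np.round(rr[1],1),round(rr[2],1))
meas("table",(320,330),6,-.02,.02)
meas("flange hub",(247,264),24,.022,.034);meas("flange disc",(247,266),22,.004,.034);meas("flange disc only",(247,266),22,.004,.012)
meas("impeller hub",(361,183),24,.022,.034);meas("impeller blades",(361,184),24,.005,.015)
meas("dome",(153,187),20,.015,.04);meas("sleeve",(384,254),22,.024,.036)
meas("wing bar",(147,262),22,.034,.048);meas("wing body",(147,262),22,.014,.026)
meas("round base",(261,184),38,.005,.014);meas("round shaft",(258,180),15,.03,.08)
meas("sq base",(502,248),46,.005,.014);meas("sq shaft",(503,247),14,.02,.055)
meas("jar",(465,167),24,.078,.09);meas("strainer",(312,182),20,.004,.06)
cv2.imwrite("pics/crop1.png",cv2.resize(p[150:340,120:400],None,fx=2.8,fy=2.8,interpolation=cv2.INTER_CUBIC))
```

```text
table 169 circ [313.5  -4.5] 15.9 mean [313.7  -4.5  -0.5] rect [313.6  -4.5] [22.6 22.7] 88.6
flange hub 240 circ [437.6 129.9] 19.8 mean [437.6 129.9  27.5] rect [437.7 130.1] [39.1 37. ] 89.5
flange disc 792 circ [432.9 127.5] 52.8 mean [437.  129.4  14. ] rect [437.8 129.6] [81.6 82.3] 86.9
flange disc only 521 circ [432.9 127.5] 52.8 mean [436.8 129.1   7.6] rect [437.8 129.6] [81.6 82.3] 86.9
impeller hub 239 circ [587.8 -88.5] 20.2 mean [587.4 -88.1  27.1] rect [587.8 -87.9] [39.3 38.7] 26.1
impeller blades 136 circ [584.6 -97.4] 56.6 mean [589.3 -87.2   9.2] rect [585.7 -88.9] [90.6 88. ] 0.0
dome 385 circ [589.6 303.2] 20.8 mean [588.3 301.3  28.6] rect [589.6 302.8] [39.3 39.8] 2.5
sleeve 394 circ [ 452.  -126.7] 24.1 mean [ 452.  -126.4   29.1] rect [ 451.3 -126.8] [46.6 46.3] 88.3
wing bar 174 circ [446.8 314.7] 22.1 mean [446.7 315.2  41.2] rect [446.4 315.7] [43.7 13.5] 23.7
wing body 270 circ [446.5 316. ] 22.8 mean [446.9 312.8  19.8] rect [445.5 315.6] [41.5 44.5] 31.8
round base 2457 circ [585.8  98.3] 88.7 mean [591.9 100.5   9.7] rect [589.1 100.9] [149.5 135.9] 85.9
round shaft 60 circ [592.1 101.3] 6.3 mean [590.5 100.1  62.1] rect [592.1 100.8] [10.9 11.2] 75.5
sq base 2666 circ [ 466.4 -354.6] 106.8 mean [ 459.2 -347.3    9.2] rect [ 458.1 -353.2] [150.7 173.6] 0.1
sq shaft 56 circ [ 459.2 -347.9] 7.2 mean [ 458.9 -345.9   39.7] rect [ 459.4 -347.3] [10.6 11.5] 54.0
jar 789 circ [ 602.2 -273.3] 28.5 mean [ 601.8 -272.8   84.3] rect [ 602.3 -273. ] [55.5 55.5] 69.3
strainer 471 circ [592.7   3.3] 52.7 mean [593.3   4.9   9.4] rect [592.7   3.4] [72.7 77.8] 86.5
```

View pics/crop1.png

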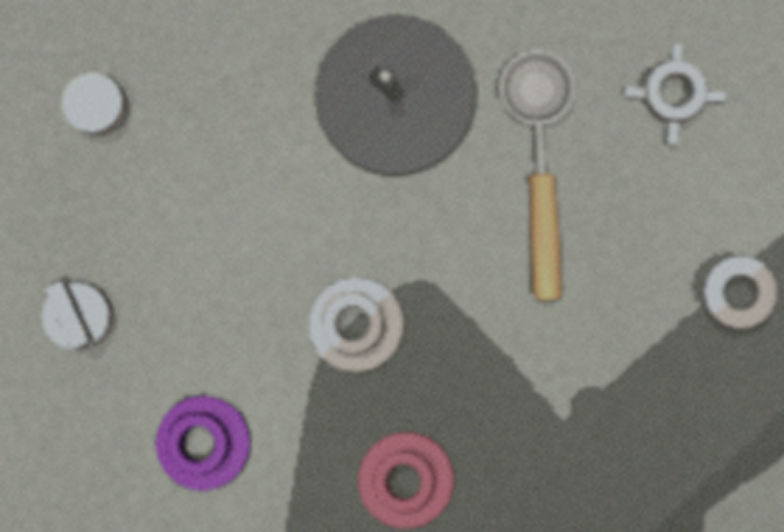

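The crop shows the white bearing flange, hub up, at crop (355,325). The pink (405,480) and purple (203,442) flanges are the look-alikes. Measured heights and diameters match the descriptions. I start with the sleeve, which is nearest and already suits the yaw.

```bash
cat > to.py <<'E'
import sys,numpy as np
from scipy.spatial.transform import Rotation as R
from station import arm
# usage: to.py x y z(mm) yaw(deg) [x y z yaw ...]: shifts from the current pose
s=arm.get_state();r=R.from_euler('xyz',s['ee_rot']);p=np.array(s['eef_pos'])*1000
print('t',round(s['t'],2),'p',np.round(p,1),'rpy',np.round(np.degrees(s['ee_rot']),1),'q',np.round(s['q'],2),'w',round(s['width']*1000,1),'F',np.round(s['force'],1),'g',round(s['gripper_force'],1))
a=list(map(float,sys.argv[1:]))
for i in range(0,len(a),4):
    g=R.from_euler('xyz',[180,0,a[i+3]],degrees=True)
    print(np.round(r.inv().apply(np.array(a[i:i+3])-p),1),np.round((r.inv()*g).as_rotvec(),3))
E
python3 to.py 452 -126.7 150 -153.4 452 -126.7 40 -153.4 452 -126.7 5 -153.4
```

```text
t 0.5 p [ 301.9 -603.7  226.5] rpy [ 180.     0.  -153.4] q [-0.82  0.36  0.01 -0.   -1.22 -0.29] w 87.6 F [-0.2 -0.5 -0.2] g 0.0
[-347.6  359.4   76.5] [ 0.     0.    -0.001]
[-347.6  359.4  186.5] [ 0.     0.    -0.001]
[-347.6  359.4  221.5] [ 0.     0.    -0.001]
```

```bash
python3 -m jog '[[[-348,359,60,0,0,0,70],[-348,359,60,0,0,0,70],[-348,359,60,0,0,0,70],[-348,359,60,0,0,0,70],[-348,359,60,0,0,0,70],[-348,359,60,0,0,0,70],[-348,359,60,0,0,0,70],[-348,359,60,0,0,0,70],[-348,359,60,0,0,0,70],[-348,359,100,0,0,0,70],[-348,359,140,0,0,0,70],[-348,359,180,0,0,0,70],[-348,359,180,0,0,0,70],[-348,359,180,0,0,0,70]]]' 20; python3 to.py 452 -126.7 5 -153.4
python3 - <<'E'
from h import *
p,d=grab_frame("wrist");cv2.imwrite("pics/w1.png",p)
E
```

```text
t: 2.25
eef_pos: [0.4534, -0.1273, 0.0478]
ee_rot: [-3.141, 0.001, -2.678]
force: [-0.0, 0.6, 0.6]
width: 0.07
gripper_force: 0.0
t 2.25 p [ 453.4 -127.3   47.8] rpy [-1.800e+02  1.000e-01 -1.534e+02] q [ 0.15  0.23 -0.66  0.   -0.68 -1.25] w 70.0 F [-0.   0.6  0.6] g 0.0
[ 1.   1.2 42.8] [-0.001  0.001 -0.001]
```

View pics/w1.png

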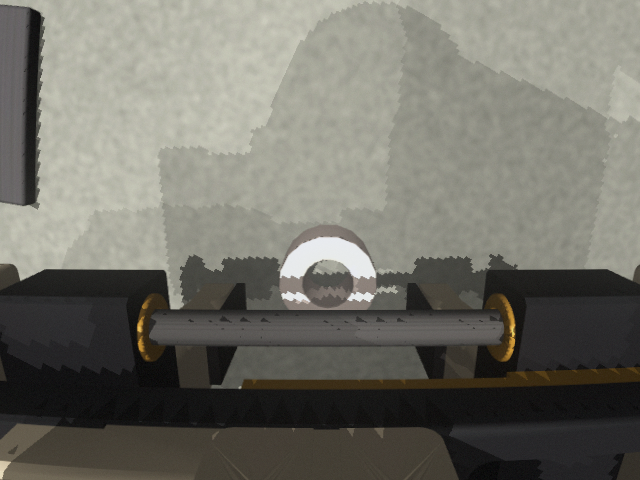

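The wrist view shows the sleeve at (328,285), centred between the open fingers. I go down, close and lift.

```bash
python3 -m jog '[[[1,1,20,0,0,0,70],[1,1,36,0,0,0,70],[1,1,43,0,0,0,70],[1,1,43,0,0,0,70],[1,1,43,0,0,0,40],[1,1,43,0,0,0,40],[1,1,43,0,0,0,40],[1,1,43,0,0,0,40],[1,1,43,0,0,0,40],[1,1,43,0,0,0,40],[1,1,10,0,0,0,40],[1,1,-30,0,0,0,40],[1,1,-60,0,0,0,40],[1,1,-60,0,0,0,40]]]' 20; python3 to.py 459.2 -347.5 110 -153.4 459.2 -347.5 60 -153.4  459.2 -347.5 15 -153.4
```

```text
t: 4.05
eef_pos: [0.4526, -0.1263, 0.1086]
ee_rot: [-3.14, 0.004, -2.678]
force: [0.3, 0.4, -1.5]
width: 0.047
gripper_force: 20.0
t 4.05 p [ 452.6 -126.3  108.6] rpy [-179.9    0.2 -153.4] q [ 0.15  0.14 -0.59  0.   -0.84 -1.26] w 47.0 F [ 0.3  0.4 -1.5] g 20.0
[  93.1 -200.7   -1.4] [-0.002  0.004 -0.   ]
[  93.3 -200.6   48.6] [-0.002  0.004 -0.   ]
[  93.5 -200.6   93.6] [-0.002  0.004 -0.   ]
```

```bash
python3 -m jog '[[[93,-200.5,0,0,0,0,40],[93,-200.5,0,0,0,0,40],[93,-200.5,0,0,0,0,40],[93,-200.5,0,0,0,0,40],[93,-200.5,0,0,0,0,40],[93,-200.5,10,0,0,0,40],[93,-200.5,30,0,0,0,40],[93,-200.5,40,0,0,0,40],[93,-200.5,40,0,0,0,40],[93,-200.5,40,0,0,0,40]]]'; python3 to.py 459.2 -347.5 15 -153.4
python3 - <<'E'
from h import *
p,d=grab_frame("scene");pt,dt=grab_frame("top");a=p[150:250,90:230];b=pt[190:290,440:580]
cv2.imwrite("pics/s1.png",cv2.resize(np.vstack([a,b]),None,fx=3,fy=3,interpolation=cv2.INTER_CUBIC))
W=cloud(camera_params("top"),dt)[210:280,460:550].reshape(-1,3)
E
```

```text
t: 5.3
eef_pos: [0.4582, -0.3472, 0.067]
ee_rot: [-3.141, 0.0, -2.677]
force: [0.1, 0.0, -0.4]
width: 0.0471
gripper_force: 20.0
t 5.3 p [ 458.2 -347.2   67. ] rpy [-180.     0.  -153.4] q [-0.31  0.35 -0.41  0.   -0.81 -0.8 ] w 47.1 F [ 0.1  0.  -0.4] g 20.0
[-0.7 -0.7 52. ] [-0.001  0.     0.   ]
```

View pics/s1.png

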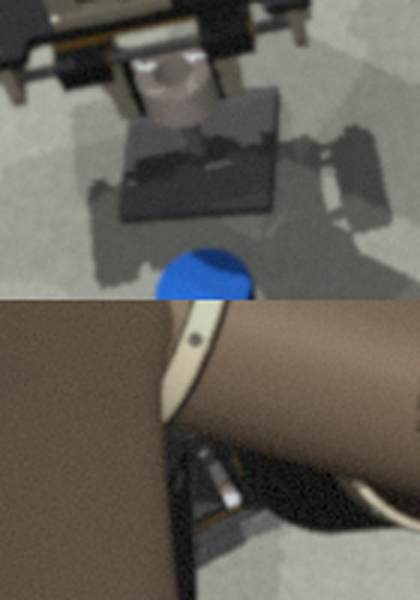

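The scene crop shows the sleeve held level, with the shaft running up under its bore. I lower it slowly.

```bash
python3 -m jog '[[[-0.5,-0.5,8,0,0,0,40],[-0.5,-0.5,16,0,0,0,40],[-0.5,-0.5,24,0,0,0,40],[-0.5,-0.5,32,0,0,0,40],[-0.5,-0.5,40,0,0,0,40],[-0.5,-0.5,46,0,0,0,40],[-0.5,-0.5,50,0,0,0,40],[-0.5,-0.5,51.5,0,0,0,40],[-0.5,-0.5,51.5,0,0,0,40],[-0.5,-0.5,51.5,0,0,0,40]]]'
```

```text
t: 6.65
eef_pos: [0.4586, -0.3477, 0.0153]
ee_rot: [-3.141, 0.0, -2.678]
force: [0.0, -0.6, -0.2]
width: 0.0471
gripper_force: 20.0
```

```bash
python3 -m jog '[[[0,0,0.5,0,0,0,40],[0,0,1,0,0,0,40],[0,0,1,0,0,0,40]]]'
```

```text
t: 7.02
eef_pos: [0.4584, -0.3476, 0.0141]
ee_rot: [-3.142, 0.0, -2.678]
force: [-0.8, 0.3, -0.9]
width: 0.0468
gripper_force: 20.0
```

```bash
python3 -m jog '[[[0,0,0.5,0,0,0,40],[0,0,1,0,0,0,40],[0,0,1.5,0,0,0,40],[0,0,1.5,0,0,0,40]]]'
```

```text
t: 7.52
eef_pos: [0.4584, -0.3477, 0.0139]
ee_rot: [-3.141, 0.0, -2.677]
force: [-3.9, 3.9, 14.0]
width: 0.047
gripper_force: 20.0
```

Contact confirmed at 14 N upward. I release, rise, and turn toward the flange.

```bash
python3 -m jog '[[[0,0,0,0,0,0,47],[0,0,0,0,0,0,50],[0,0,0,0,0,0,60],[0,0,0,0,0,0,66],[0,0,0,0,0,0,66],[0,0,-20,0,0,0,66],[0,0,-60,0,0,0,66],[0,0,-110,0,0,0,66],[0,0,-110,0,0,0,66],[0,0,-110,0,0,0,66]]]'; python3 to.py 437.6 129.9 120 -90
python3 - <<'E'
from h import *
p,d=grab_frame("scene");W=cloud(camera_params("scene"),d)[150:250,90:230].reshape(-1,3)
m=(abs(W[:,2]-.040)<.004)&(abs(W[:,0]-.459)<.04)&(abs(W[:,1]+.347)<.04);Q=W[m];c,r=cv2.minEnclosingCircle((Q[:,:2]*1000).astype(np.float32));print("sleeve top",m.sum(),c,r,Q.mean(0),Q[:,2].std())
E
```

```text
t: 8.78
eef_pos: [0.4582, -0.3475, 0.1225]
ee_rot: [3.142, 0.0, -2.678]
force: [-0.7, -0.3, -0.6]
width: 0.066
gripper_force: 0.0
t 8.78 p [ 458.2 -347.5  122.5] rpy [ 180.     0.  -153.4] q [-0.31  0.29 -0.35 -0.   -0.93 -0.8 ] w 66.0 F [-0.7 -0.3 -0.6] g 0.0
[-195.   436.2    2.6] [-0.     0.    -1.107]
sleeve top 322 (459.0666809082031, -346.716064453125) 25.137605667114258 [ 0.46101298 -0.34596828  0.04059997] 0.001869480931355896
```

```bash
python3 -m jog '[[[-195,436,0,0,0,-1.107,66],[-195,436,0,0,0,-1.107,66],[-195,436,0,0,0,-1.107,66],[-195,436,0,0,0,-1.107,66],[-195,436,0,0,0,-1.107,66],[-195,436,0,0,0,-1.107,66],[-195,436,0,0,0,-1.107,66],[-195,436,0,0,0,-1.107,66],[-195,436,0,0,0,-1.107,66],[-195,436,40,0,0,-1.107,60],[-195,436,70,0,0,-1.107,60],[-195,436,70,0,0,-1.107,60],[-195,436,70,0,0,-1.107,60]]]'; python3 to.py 437.6 129.9 10.5 -90;  python3 - <<'E'
from h import *
cp=camera_params("wrist");p,d=grab_frame("wrist");W=cloud(cp,d).reshape(-1,3)
for lo,hi in((.024,.032),(.004,.012)):
    m=(W[:,2]>lo)&(W[:,2]<hi)&(abs(W[:,0]-.4376)<.034)&(abs(W[:,1]-.13)<.034);Q=W[m];print(m.sum(),cv2.minEnclosingCircle((Q[:,:2]*1000).astype(np.float32)),Q[:,2].mean() if len(Q) else 0)
cv2.imwrite("pics/w2.png",p)
E
```

```text
t: 10.45
eef_pos: [0.4381, 0.1292, 0.053]
ee_rot: [3.141, -0.0, -1.571]
force: [0.8, 0.1, 0.9]
width: 0.0599
gripper_force: 0.0
t 10.45 p [438.1 129.2  53. ] rpy [180.  -0. -90.] q [ 0.72  0.2  -0.68  0.   -0.69 -0.72] w 59.9 F [0.8 0.1 0.9] g 0.0
[-0.7  0.5 42.5] [ 0. -0. -0.]
2690 ((436.5098571777344, 128.4567413330078), 20.006376266479492) 0.026645725322521366
4813 ((436.5028381347656, 128.54164123535156), 31.937219619750977) 0.006924732696676791
```

View pics/w2.png

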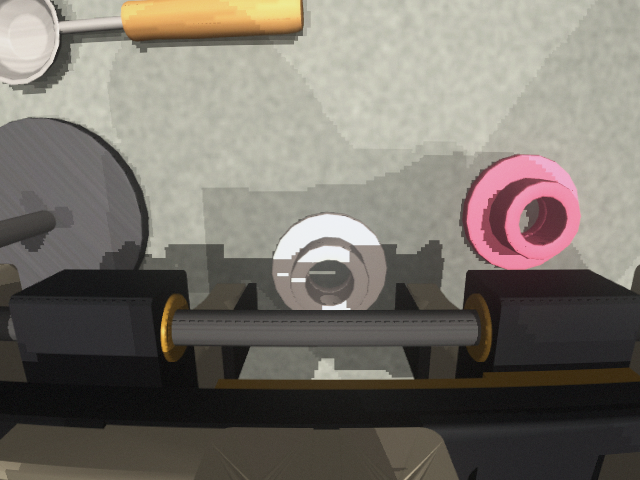

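The wrist view shows the white flange at (328,265), centred between the fingers, with the pink one off at (530,210). The cloud gives radii of 20 and 32 mm, as they should be. I go down to just above the disc.

```bash
python3 -m jog '[[[0,1,20,0,0,0,60],[0,1,36,0,0,0,60],[0,1,41.5,0,0,0,60],[0,1,41.5,0,0,0,60],[0,1,41.5,0,0,0,34],[0,1,41.5,0,0,0,34],[0,1,41.5,0,0,0,34],[0,1,41.5,0,0,0,34],[0,1,41.5,0,0,0,34],[0,1,41.5,0,0,0,34],[0,1,20,0,0,0,34],[0,1,-30,0,0,0,34],[0,1,-70,0,0,0,34],[0,1,-70,0,0,0,34]]]' 25; python3 to.py 591.8 100.8 120 -90 591.8 100.8 20 -90
```

```text
t: 12.25
eef_pos: [0.4384, 0.1307, 0.1255]
ee_rot: [-3.137, 0.004, -1.57]
force: [-0.3, 0.6, -1.8]
width: 0.0397
gripper_force: 25.0
t 12.25 p [438.4 130.7 125.5] rpy [-179.7    0.2  -90. ] q [ 0.72  0.09 -0.6   0.   -0.88 -0.72] w 39.7 F [-0.3  0.6 -1.8] g 25.0
[  30.  -153.4    6.1] [-0.005  0.004  0.   ]
[  30.4 -152.9  106.1] [-0.005  0.004  0.   ]
```

```bash
python3 -m jog '[[[29.5,-154,0,0,0,0,34],[29.5,-154,0,0,0,0,34],[29.5,-154,0,0,0,0,34],[29.5,-154,0,0,0,0,34],[29.5,-154,10,0,0,0,34],[29.5,-154,20,0,0,0,34],[29.5,-154,25,0,0,0,34],[29.5,-154,25,0,0,0,34],[29.5,-154,25,0,0,0,34]]]'; python3 to.py 591.8 100.8 21 -90
python3 - <<'E'
from h import *
p,d=grab_frame("scene");W=cloud(camera_params("scene"),d).reshape(-1,3)
m=(W[:,2]>.015)&(W[:,2]<.075)&(abs(W[:,0]-.592)<.03)&(abs(W[:,1]-.1)<.03);print(m.sum(),W[m].mean(0))
cv2.imwrite("pics/s2.png",cv2.resize(p[200:340,300:440],None,fx=4,fy=4,interpolation=cv2.INTER_CUBIC))
E
```

```text
t: 13.38
eef_pos: [0.5909, 0.1003, 0.0979]
ee_rot: [-3.141, 0.0, -1.57]
force: [-0.4, 1.6, -1.0]
width: 0.0398
gripper_force: 25.0
t 13.38 p [590.9 100.3  97.9] rpy [-180.    0.  -90.] q [ 0.49  0.35 -0.32  0.   -0.9  -0.49] w 39.8 F [-0.4  1.6 -1. ] g 25.0
[-0.5 -0.9 76.9] [-0.001  0.     0.   ]
4 [0.61042162 0.09602206 0.01572769]
```

View pics/s2.png

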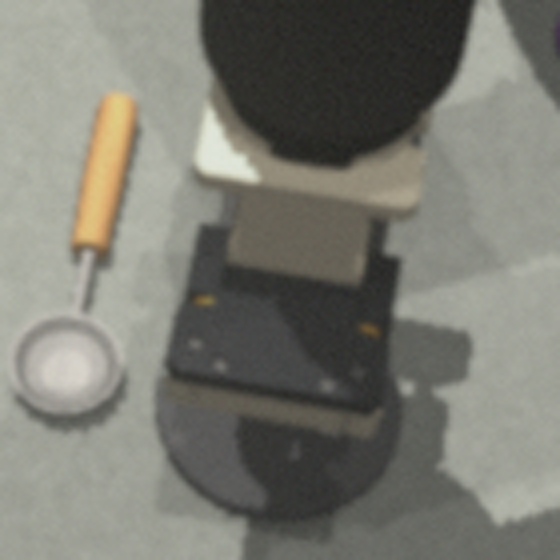

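The gripper hides the shaft in this view. I go on slowly and watch the force.

```bash
python3 -m jog '[[[-0.5,-0.5,6,0,0,0,34],[-0.5,-0.5,12,0,0,0,34],[-0.5,-0.5,18,0,0,0,34],[-0.5,-0.5,24,0,0,0,34],[-0.5,-0.5,28,0,0,0,34],[-0.5,-0.5,28,0,0,0,34]]]'
```

```text
t: 14.18
eef_pos: [0.5911, 0.1004, 0.0691]
ee_rot: [3.141, -0.0, -1.571]
force: [0.8, 0.6, -0.4]
width: 0.0392
gripper_force: 25.0
```

```bash
python3 -m jog '[[[0,0,8,0,0,0,34],[0,0,16,0,0,0,34],[0,0,24,0,0,0,34],[0,0,32,0,0,0,34],[0,0,40,0,0,0,34],[0,0,44,0,0,0,34],[0,0,46,0,0,0,34],[0,0,47,0,0,0,34],[0,0,48,0,0,0,34],[0,0,48,0,0,0,34]]]'
```

```text
t: 15.42
eef_pos: [0.5914, 0.1006, 0.0217]
ee_rot: [-3.141, 0.0, -1.571]
force: [-0.5, -0.0, -0.3]
width: 0.0396
gripper_force: 25.0
```

```bash
python3 -m jog '[[[0,0,0.6,0,0,0,34],[0,0,1.2,0,0,0,34],[0,0,1.8,0,0,0,34],[0,0,1.8,0,0,0,34]]]'
```

```text
t: 15.92
eef_pos: [0.5914, 0.1006, 0.0214]
ee_rot: [-3.141, 0.0, -1.57]
force: [-5.5, -0.3, 14.5]
width: 0.0394
gripper_force: 25.0
```

```bash
python3 -m jog '[[[0,0,0,0,0,0,40],[0,0,0,0,0,0,46],[0,0,0,0,0,0,54],[0,0,0,0,0,0,60],[0,0,0,0,0,0,60],[0,0,-20,0,0,0,60],[0,0,-60,0,0,0,60],[0,0,-110,0,0,0,60],[0,0,-110,0,0,0,60],[0,0,-110,0,0,0,60]]]'; python3 to.py 587.8 -88.2 50 -135
```

```text
t: 17.18
eef_pos: [0.591, 0.1005, 0.1297]
ee_rot: [-3.142, 0.0, -1.571]
force: [0.0, -0.0, -0.6]
width: 0.0601
gripper_force: 0.0
t 17.18 p [591.  100.5 129.7] rpy [-180.    0.  -90.] q [ 0.49  0.31 -0.29 -0.   -0.97 -0.49] w 60.1 F [ 0.  -0.  -0.6] g 0.0
[188.8   3.2  79.6] [0.    0.    0.785]
```

```bash
python3 -m jog '[[[188.5,3,0,0,0,0.785,60],[188.5,3,0,0,0,0.785,60],[188.5,3,0,0,0,0.785,60],[188.5,3,0,0,0,0.785,60],[188.5,3,0,0,0,0.785,60],[188.5,3,40,0,0,0.785,60],[188.5,3,70,0,0,0.785,60],[188.5,3,70,0,0,0.785,60],[188.5,3,70,0,0,0.785,60]]]'; python3 to.py 587.8 -88.2 4 -135;  python3 - <<'E'
from h import *
cp=camera_params("wrist");p,d=grab_frame("wrist");W=cloud(cp,d).reshape(-1,3)
for lo,hi in((.024,.032),(.005,.014)):
    m=(W[:,2]>lo)&(W[:,2]<hi)&(abs(W[:,0]-.5878)<.037)&(abs(W[:,1]+.0882)<.037);Q=W[m];print(m.sum(),cv2.minEnclosingCircle((Q[:,:2]*1000).astype(np.float32)),Q[:,2].mean() if len(Q) else 0)
cv2.imwrite("pics/w3.png",p)
# flange on stand
p,d=grab_frame("top");W=cloud(camera_params("top"),d).reshape(-1,3)
m=(abs(W[:,2]-.038)<.004)&(abs(W[:,0]-.592)<.034)&(abs(W[:,1]-.1)<.034);Q=W[m];print("flange",m.sum(),cv2.minEnclosingCircle((Q[:,:2]*1000).astype(np.float32)),Q[:,2].mean() if len(Q) else 0)
E
```

```text
t: 18.3
eef_pos: [0.589, -0.0874, 0.0604]
ee_rot: [-3.141, 0.0, -2.353]
force: [0.5, 0.2, 1.1]
width: 0.06
gripper_force: 0.0
t 18.3 p [589.  -87.4  60.4] rpy [-180.     0.  -134.8] q [ 0.18  0.39 -0.37  0.   -0.81 -0.96] w 60.0 F [0.5 0.2 1.1] g 0.0
[ 1.4  0.3 56.4] [-0.001  0.     0.003]
2820 ((586.7836303710938, -90.04713439941406), 19.908411026000977) 0.026658298155149366
1433 ((587.0512084960938, -89.50032043457031), 34.417659759521484) 0.009015815297122079
flange 0 ((0.0, 0.0), 0.0) 0
```

View pics/w3.png

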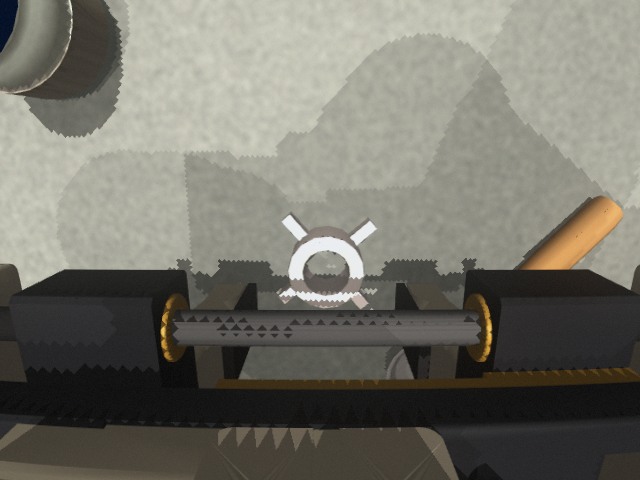

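The impeller is at (326,270), with its blades on the diagonals, clear of the fingers. I grasp it.

```bash
python3 -m jog '[[[2,0,20,0,0,0,60],[2,0,40,0,0,0,60],[2,0,53,0,0,0,60],[2,0,55,0,0,0,60],[2,0,55,0,0,0,34],[2,0,55,0,0,0,34],[2,0,55,0,0,0,34],[2,0,55,0,0,0,34],[2,0,55,0,0,0,34],[2,0,55,0,0,0,34],[2,0,30,0,0,0,34],[2,0,-20,0,0,0,34],[2,0,-60,0,0,0,34],[2,0,-60,0,0,0,34],[2,0,-60,0,0,0,34]]]' 25; python3 to.py 591.8 100.8 120 -135;python3 - <<'E'
from h import *
p,d=grab_frame("scene");W=cloud(camera_params("scene"),d).reshape(-1,3)
for h in(.038,.018):
    m=(abs(W[:,2]-h)<.003)&(abs(W[:,0]-.592)<.034)&(abs(W[:,1]-.1)<.034);Q=W[m];print("flange",m.sum(),cv2.minEnclosingCircle((Q[:,:2]*1000).astype(np.float32)),Q[:,2].mean() if len(Q) else 0)
m=(W[:,2]>.060)&(W[:,2]<.085)&(abs(W[:,0]-.592)<.02)&(abs(W[:,1]-.1)<.02);print("shaft",m.sum(),W[m].mean(0),W[m].max(0))
E
```

```text
t: 20.27
eef_pos: [0.5862, -0.0893, 0.1192]
ee_rot: [3.141, -0.0, -2.356]
force: [-0.5, -0.9, -0.7]
width: 0.0388
gripper_force: 25.0
t 20.27 p [586.2 -89.3 119.2] rpy [ 180.   -0. -135.] q [ 0.18  0.32 -0.31 -0.   -0.94 -0.96] w 38.8 F [-0.5 -0.9 -0.7] g 25.0
[-138.4  130.5   -0.8] [ 0.001 -0.    -0.   ]
flange 197 ((594.2822875976562, 100.550537109375), 19.90401268005371) 0.03825358560453356
flange 425 ((594.3589477539062, 103.36213684082031), 35.178951263427734) 0.01831025081526074
shaft 52 [0.59618335 0.1007282  0.07133545] [0.6008748  0.10627102 0.08010153]
```

The flange is seated: the hub top measures 38.3 mm. Next I carry the impeller over.

```bash
python3 -m jog '[[[-138.5,130.5,-1,0,0,0,34],[-138.5,130.5,-1,0,0,0,34],[-138.5,130.5,-1,0,0,0,34],[-138.5,130.5,-1,0,0,0,34],[-138.5,130.5,-1,0,0,0,34],[-138.5,130.5,10,0,0,0,34],[-138.5,130.5,20,0,0,0,34],[-138.5,130.5,28,0,0,0,34],[-138.5,130.5,34,0,0,0,34],[-138.5,130.5,40,0,0,0,34],[-138.5,130.5,46,0,0,0,34],[-138.5,130.5,52,0,0,0,34],[-138.5,130.5,52,0,0,0,34]]]'; python3 to.py 591.8 100.8 44 -135
```

```text
t: 21.95
eef_pos: [0.5921, 0.1008, 0.0672]
ee_rot: [3.141, -0.001, -2.356]
force: [0.2, -0.4, -0.1]
width: 0.039
gripper_force: 25.0
t 21.95 p [592.1 100.8  67.2] rpy [ 180.   -0. -135.] q [ 0.49  0.38 -0.35 -0.   -0.84 -1.28] w 39.0 F [ 0.2 -0.4 -0.1] g 25.0
[ 0.2  0.2 23.2] [ 0.    -0.001  0.   ]
```

```bash
python3 -m jog '[[[0,0,7,0,0,0,34],[0,0,14,0,0,0,34],[0,0,20,0,0,0,34],[0,0,22,0,0,0,34],[0,0,23,0,0,0,34],[0,0,24,0,0,0,34],[0,0,24.5,0,0,0,34],[0,0,24.5,0,0,0,34]]]'
```

```text
t: 22.95
eef_pos: [0.5925, 0.1009, 0.0435]
ee_rot: [-3.141, 0.0, -2.356]
force: [-1.0, 0.2, -0.1]
width: 0.0393
gripper_force: 25.0
```

```bash
python3 -m jog '[[[0,0,0.6,0,0,0,34],[0,0,1.2,0,0,0,34],[0,0,1.8,0,0,0,34],[0,0,1.8,0,0,0,34]]]'
```

```text
t: 23.45
eef_pos: [0.5926, 0.1009, 0.0433]
ee_rot: [-3.141, 0.001, -2.355]
force: [-6.0, 0.8, 15.3]
width: 0.039
gripper_force: 25.0
```

```bash
python3 -m jog '[[[0,0,0,0,0,0,40],[0,0,0,0,0,0,46],[0,0,0,0,0,0,54],[0,0,0,0,0,0,60],[0,0,0,0,0,0,60],[0,0,-20,0,0,0,60],[0,0,-50,0,0,0,60],[0,0,-85,0,0,0,60],[0,0,-85,0,0,0,60],[0,0,-85,0,0,0,60]]]'; python3 to.py 589.5 302.8 50 -135
```

```text
t: 24.7
eef_pos: [0.5921, 0.1008, 0.1262]
ee_rot: [3.141, -0.0, -2.356]
force: [-0.8, -0.8, 0.1]
width: 0.0599
gripper_force: 0.0
t 24.7 p [592.1 100.8 126.2] rpy [ 180.   -0. -135.] q [ 0.49  0.32 -0.29 -0.   -0.96 -1.28] w 59.9 F [-0.8 -0.8  0.1] g 0.0
[-141.   144.7   76.2] [ 0. -0.  0.]
```

```bash
python3 -m jog '[[[-141,144.5,0,0,0,0,60],[-141,144.5,0,0,0,0,60],[-141,144.5,0,0,0,0,60],[-141,144.5,0,0,0,0,60],[-141,144.5,0,0,0,0,60],[-141,144.5,40,0,0,0,60],[-141,144.5,66,0,0,0,60],[-141,144.5,66,0,0,0,60],[-141,144.5,66,0,0,0,60]]]'; python3 to.py 589.5 302.8 4 -135;  python3 - <<'E'
from h import *
cp=camera_params("wrist");p,d=grab_frame("wrist");W=cloud(cp,d).reshape(-1,3)
for lo,hi in((.012,.036),(.005,.024)):
    m=(W[:,2]>lo)&(W[:,2]<hi)&(abs(W[:,0]-.5895)<.03)&(abs(W[:,1]-.3028)<.03);Q=W[m];print(m.sum(),cv2.minEnclosingCircle((Q[:,:2]*1000).astype(np.float32)),Q[:,2].max() if len(Q) else 0)
p,d=grab_frame("scene");W=cloud(camera_params("scene"),d).reshape(-1,3)
m=(abs(W[:,2]-.066)<.003)&(abs(W[:,0]-.594)<.034)&(abs(W[:,1]-.1)<.034);Q=W[m];print("imp",m.sum(),cv2.minEnclosingCircle((Q[:,:2]*1000).astype(np.float32)),Q[:,2].mean() if len(Q) else 0)
E
```

```text
t: 25.82
eef_pos: [0.5906, 0.3021, 0.0614]
ee_rot: [-3.141, 0.001, -2.356]
force: [-0.3, 0.1, 0.3]
width: 0.0599
gripper_force: 0.0
t 25.82 p [590.6 302.1  61.4] rpy [-180.    0. -135.] q [ 0.77  0.48 -0.21  0.   -0.88 -1.55] w 59.9 F [-0.3  0.1  0.3] g 0.0
[ 0.3  1.3 57.4] [-0.     0.001 -0.   ]
4501 ((588.2996215820312, 301.1907043457031), 20.137550354003906) 0.03375027953194603
555 ((588.2996215820312, 301.1907043457031), 20.137550354003906) 0.023999557171087916
imp 261 ((594.8627319335938, 101.26423645019531), 20.722537994384766) 0.06633660672292345
```

The impeller is seated (top at 66.3 mm) and the dome cap is centred below. I grasp it.

```bash
python3 -m jog '[[[1,1,20,0,0,0,60],[1,1,40,0,0,0,60],[1,1,55,0,0,0,60],[1,1,57.5,0,0,0,60],[1,1,57.5,0,0,0,34],[1,1,57.5,0,0,0,34],[1,1,57.5,0,0,0,34],[1,1,57.5,0,0,0,34],[1,1,57.5,0,0,0,34],[1,1,57.5,0,0,0,34],[1,1,30,0,0,0,34],[1,1,-20,0,0,0,34],[1,1,-60,0,0,0,34],[1,1,-60,0,0,0,34],[1,1,-60,0,0,0,34]]]' 25; python3 to.py 591.8 100.8 120 -135
```

```text
t: 27.8
eef_pos: [0.5878, 0.3024, 0.1197]
ee_rot: [3.141, -0.001, -2.356]
force: [-0.6, -0.6, -1.5]
width: 0.0392
gripper_force: 25.0
t 27.8 p [587.8 302.4 119.7] rpy [ 1.80e+02 -1.00e-01 -1.35e+02] q [ 0.77  0.42 -0.16 -0.   -1.   -1.55] w 39.2 F [-0.6 -0.6 -1.5] g 25.0
[ 139.7 -145.4   -0.3] [ 0.001 -0.001  0.   ]
```

```bash
python3 -m jog '[[[139.5,-145.5,-2,0,0,0,34],[139.5,-145.5,-2,0,0,0,34],[139.5,-145.5,-2,0,0,0,34],[139.5,-145.5,-2,0,0,0,34],[139.5,-145.5,-2,0,0,0,34],[139.5,-145.5,-2,0,0,0,34],[139.5,-145.5,10,0,0,0,34],[139.5,-145.5,20,0,0,0,34],[139.5,-145.5,28,0,0,0,34],[139.5,-145.5,34,0,0,0,34],[139.5,-145.5,40,0,0,0,34],[139.5,-145.5,44,0,0,0,34],[139.5,-145.5,46,0,0,0,34],[139.5,-145.5,46,0,0,0,34]]]'; python3 to.py 591.8 100.8 70 -135
```

```text
t: 29.55
eef_pos: [0.5928, 0.1012, 0.0745]
ee_rot: [-3.142, 0.0, -2.356]
force: [0.4, -0.6, -0.8]
width: 0.0393
gripper_force: 25.0
t 29.55 p [592.8 101.2  74.5] rpy [-180.    0. -135.] q [ 0.49  0.38 -0.34 -0.   -0.85 -1.28] w 39.3 F [ 0.4 -0.6 -0.8] g 25.0
[1.  0.4 4.5] [-0.  0.  0.]
```

```bash
python3 -m jog '[[[0.5,0,1.5,0,0,0,34],[0.5,0,3,0,0,0,34],[0.5,0,4,0,0,0,34],[0.5,0,4.5,0,0,0,34],[0.5,0,5,0,0,0,34],[0.5,0,5.5,0,0,0,34],[0.5,0,5.5,0,0,0,34]]]'
```

```text
t: 30.42
eef_pos: [0.5925, 0.1009, 0.0697]
ee_rot: [-3.141, 0.0, -2.355]
force: [-2.6, 0.4, 5.4]
width: 0.0397
gripper_force: 25.0
```

```bash
python3 -m jog '[[[0,0,0.6,0,0,0,34],[0,0,0.6,0,0,0,34],[0,0,0.6,0,0,0,40],[0,0,0.6,0,0,0,46],[0,0,0.6,0,0,0,54],[0,0,0.6,0,0,0,60],[0,0,0.6,0,0,0,60],[0,0,-20,0,0,0,60],[0,0,-60,0,0,0,60],[0,0,-60,0,0,0,60],[0,0,-60,0,0,0,60]]]'; python3 to.py 446.6 315.5 60 -156.3
```

```text
t: 31.8
eef_pos: [0.5922, 0.1009, 0.1288]
ee_rot: [3.141, 0.0, -2.356]
force: [-0.0, 0.0, 0.3]
width: 0.0599
gripper_force: 0.0
t 31.8 p [592.2 100.9 128.8] rpy [ 180.    0. -135.] q [ 0.49  0.32 -0.29 -0.   -0.97 -1.28] w 59.9 F [-0.   0.   0.3] g 0.0
[-48.8 254.7  68.9] [0.    0.    0.372]
```

```bash
python3 -m jog '[[[-49,254.5,0,0,0,0.372,60],[-49,254.5,0,0,0,0.372,60],[-49,254.5,0,0,0,0.372,60],[-49,254.5,0,0,0,0.372,60],[-49,254.5,0,0,0,0.372,60],[-49,254.5,0,0,0,0.372,50],[-49,254.5,30,0,0,0.372,40],[-49,254.5,50,0,0,0.372,40],[-49,254.5,50,0,0,0.372,40],[-49,254.5,50,0,0,0.372,40]]]'; python3 to.py 446.6 315.5 24 -156.3;  python3 - <<'E'
from h import *
cp=camera_params("wrist");p,d=grab_frame("wrist");W=cloud(cp,d).reshape(-1,3)
for lo,hi in((.038,.046),(.016,.023)):
    m=(W[:,2]>lo)&(W[:,2]<hi)&(abs(W[:,0]-.4466)<.03)&(abs(W[:,1]-.3155)<.03);Q=(W[m][:,:2]*1000).astype(np.float32);print(m.sum(),cv2.minEnclosingCircle(Q),cv2.minAreaRect(Q),W[m][:,2].mean())
cv2.imwrite("pics/w4.png",p)
p,d=grab_frame("scene");W=cloud(camera_params("scene"),d).reshape(-1,3)
m=(W[:,2]>.05)&(W[:,2]<.12)&(abs(W[:,0]-.594)<.034)&(abs(W[:,1]-.1)<.034);Q=W[m];print("dome",m.sum(),Q[:,2].max())
m=m&(W[:,2]>.092);print(cv2.minEnclosingCircle((W[m][:,:2]*1000).astype(np.float32)))
E
```

```text
t: 33.05
eef_pos: [0.4478, 0.3149, 0.0794]
ee_rot: [-3.141, 0.0, -2.729]
force: [0.2, -0.2, -0.0]
width: 0.0403
gripper_force: 0.0
t 33.05 p [447.8 314.9  79.4] rpy [-180.     0.  -156.3] q [ 0.97  0.29 -0.46  0.   -0.82 -2.13] w 40.3 F [ 0.2 -0.2 -0. ] g 0.0
[ 0.9  1.  55.4] [-0.     0.    -0.001]
1776 ((445.38739013671875, 313.6188659667969), 22.131694793701172) ((445.3436279296875, 313.673828125), (43.6283073425293, 11.952777862548828), 24.045984268188477) 0.04069923958286652
2726 ((445.49560546875, 313.98016357421875), 22.246381759643555) ((444.9526062011719, 313.5032043457031), (42.6812629699707, 43.608463287353516), 26.44560432434082) 0.01888687371177692
dome 666 0.10382708915642475
((594.052734375, 100.32949829101562), 20.598827362060547)
```

View pics/w4.png

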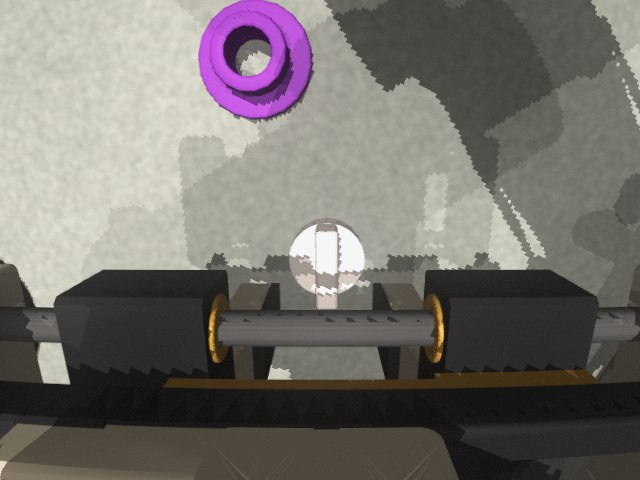

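The wing cap is at (326,258), with its bar upright in the image and centred between the fingers. The purple flange is well clear. I grip the bar.

```bash
python3 -m jog '[[[1.5,0.5,20,0,0,0,40],[1.5,0.5,40,0,0,0,40],[1.5,0.5,52,0,0,0,40],[1.5,0.5,55,0,0,0,40],[1.5,0.5,55,0,0,0,5],[1.5,0.5,55,0,0,0,5],[1.5,0.5,55,0,0,0,5],[1.5,0.5,55,0,0,0,5],[1.5,0.5,55,0,0,0,5],[1.5,0.5,55,0,0,0,5],[1.5,0.5,30,0,0,0,5],[1.5,0.5,-20,0,0,0,5],[1.5,0.5,-70,0,0,0,5],[1.5,0.5,-70,0,0,0,5],[1.5,0.5,-70,0,0,0,5]]]' 25; python3 to.py 459.0 -347.5 150 -153.4;python3 - <<'E'
from h import *
p,d=grab_frame("scene");W=cloud(camera_params("scene"),d).reshape(-1,3)
m=(W[:,2]>.05)&(W[:,2]<.12)&(abs(W[:,0]-.594)<.034)&(abs(W[:,1]-.1)<.034);print("dome",m.sum(),np.percentile(W[m][:,2],[50,90,95,99,100]))
E
```

```text
t: 35.02
eef_pos: [0.445, 0.3149, 0.1485]
ee_rot: [3.141, -0.001, -2.728]
force: [0.7, -0.7, -0.9]
width: 0.0117
gripper_force: 25.0
t 35.02 p [445.  314.9 148.5] rpy [ 180.    -0.  -156.3] q [ 0.97  0.21 -0.38 -0.   -0.98 -2.13] w 11.7 F [ 0.7 -0.7 -0.9] g 25.0
[ 253.3 -612.2   -1.6] [ 0.    -0.001 -0.051]
dome 661 [0.09337412 0.09904141 0.09998127 0.10145633 0.10195213]
```

```bash
python3 -m jog '[[[253,-612,0,0,0,0,5],[253,-612,0,0,0,0,5],[253,-612,0,0,0,0,5],[253,-612,0,0,0,0,5],[253,-612,0,0,0,0,5],[253,-612,0,0,0,0,5],[253,-612,0,0,0,0,5],[253,-612,0,0,0,0,5],[253,-612,0,0,0,0,5],[253,-612,0,0,0,0,5],[253,-612,0,0,0,0,5],[253,-612,0,0,0,0,5],[253,-612,0,0,0,0,5],[253,-612,30,0,0,0,5],[253,-612,60,0,0,0,5],[253,-612,60,0,0,0,5],[253,-612,60,0,0,0,5]]]'; python3 to.py 459.0 -347.5 64.5 -156.3
python3 - <<'E'
from h import *
p,d=grab_frame("scene");cv2.imwrite("pics/s3.png",cv2.resize(p[130:250,80:240],None,fx=4,fy=4,interpolation=cv2.INTER_CUBIC))
E
```

```text
t: 37.2
eef_pos: [0.4606, -0.3464, 0.0899]
ee_rot: [-3.141, 0.0, -2.726]
force: [0.4, -1.2, -0.4]
width: 0.0118
gripper_force: 25.0
t 37.2 p [ 460.6 -346.4   89.9] rpy [-180.     0.  -156.2] q [-0.31  0.32 -0.38  0.   -0.86 -0.85] w 11.8 F [ 0.4 -1.2 -0.4] g 25.0
[ 1.9 -0.3 25.4] [-0.001  0.     0.002]
```

View pics/s3.png

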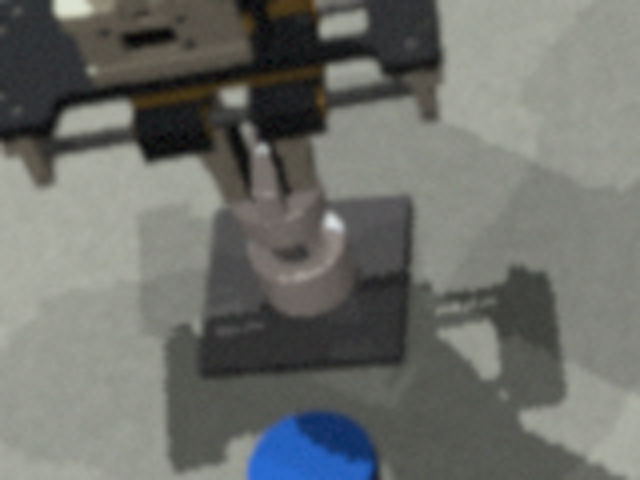

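The crop shows the wing cap level at (285,220), above the sleeve at (305,270). I lower it slowly.

```bash
python3 -m jog '[[[1,0,5,0,0,0,5],[1,0,10,0,0,0,5],[1,0,15,0,0,0,5],[1,0,20,0,0,0,5],[1,0,22,0,0,0,5],[1,0,23,0,0,0,5],[1,0,24,0,0,0,5],[1,0,25,0,0,0,5],[1,0,25,0,0,0,5]]]'; python3 to.py 459.0 -347.5 64.5 -156.3
```

```text
t: 38.38
eef_pos: [0.4592, -0.3473, 0.0644]
ee_rot: [-3.141, 0.0, -2.728]
force: [-1.0, 0.7, 3.1]
width: 0.0118
gripper_force: 25.0
t 38.38 p [ 459.2 -347.3   64.4] rpy [-180.     0.  -156.3] q [-0.31  0.35 -0.41  0.   -0.81 -0.85] w 11.8 F [-1.   0.7  3.1] g 25.0
[ 0.2 -0.1 -0.1] [-0.  0.  0.]
```

```bash
python3 -m jog '[[[0,0,0.6,0,0,0,5],[0,0,1,0,0,0,5],[0,0,1,0,0,0,5],[0,0,1,0,0,0,13],[0,0,1,0,0,0,18],[0,0,1,0,0,0,26],[0,0,1,0,0,0,34],[0,0,1,0,0,0,34],[0,0,-20,0,0,0,34],[0,0,-70,0,0,0,34],[-30,120,-130,0,0,0,34],[-60,240,-130,0,0,0,34],[-60,240,-130,0,0,0,34],[-60,240,-130,0,0,0,34],[-60,240,-130,0,0,0,34],[-60,240,-130,0,0,0,34]]]'
python3 - <<'E'
from h import *
cs=camera_params("scene");p,d=grab_frame("scene");W=cloud(cs,d)
cv2.imwrite("pics/s4.png",np.hstack([cv2.resize(p[140:300,80:220],(350,400)),cv2.resize(p[230:350,310:430],(400,400))]))
W=W.reshape(-1,3)
def g(n,x,y,h):
    m=(abs(W[:,2]-h)<.004)&(abs(W[:,0]-x)<.034)&(abs(W[:,1]-y)<.034);Q=W[m];print(n,m.sum(),cv2.minEnclosingCircle((Q[:,:2]*1000).astype(np.float32)) if len(Q) else 0,np.median(Q[:,2]))
g("bar",.461,-.346,.082);g("body",.461,-.346,.060);g("dome",.594,.1,.099);g("jar",.602,-.273,.085)
E
```

```text
t: 40.38
eef_pos: [0.4176, -0.1028, 0.1943]
ee_rot: [-3.141, 0.001, -2.726]
force: [0.4, -0.5, -0.3]
width: 0.0341
gripper_force: 0.0
bar 122 ((461.0559387207031, -347.1204833984375), 22.903841018676758) 0.08294664495029325
body 230 ((461.6691589355469, -346.82861328125), 23.26262664794922) 0.06082553815217523
dome 258 ((594.4688720703125, 99.92852020263672), 18.75646209716797) 0.09771135123853925
jar 689 ((604.6593017578125, -274.0135192871094), 29.273136138916016) 0.08570365283328517
```

View pics/s4.png

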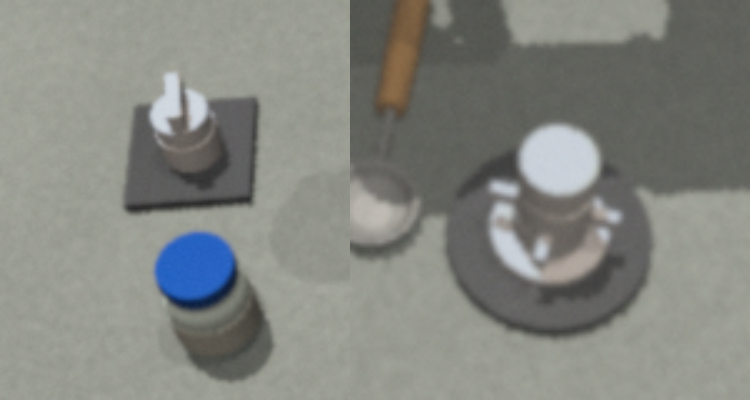

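Both stacks stand seated and level: wing cap on sleeve at (185,120), dome on impeller on flange at (560,200). The heights fit (bar top 83, body 61, dome about 99 mm). The jar is where it was and the arm is clear.

```bash
python3 -c "
from station import arm
print(arm.job_done())"
```

```text
the job is handed in; nothing more can be done
None
```

I put both stacks together and handed the job in at about 40 s: flange, impeller and dome cap on the round stand, sleeve and wing cap on the square stand; last camera check showed all seated and level and the jar unmoved, but no verdict was returned.

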